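Crank up the jar lift

TASK

Put the loose crank all the way down onto the square shaft of the little blue lift, then wind it clockwise (seen from above) by its red handle, about two full turns, until the red pointer of the platform stands in the green band. Leave the crank seated on the shaft and the jar standing upright on the platform.

Things in the scene. Friction and masses are not known exactly. Their poses are not given: they have to be found in the camera images.
- crank: loose steel crank, 0.24 kg, lying socket down. Origin: centre of its hub's underside; z up, x along its arm to the handle. Hub 26 mm square (sides along x, y), 55 mm tall; in its underside a 14.5 mm square socket, 26 mm deep, parallel to the hub's sides, with a small chamfer. Flat arm 14 mm wide, 31 to 38 mm above the underside, reaching to x = 64 mm; the handle stands on it.
- crank_handle (a point): centre of the crank's red round upright handle: 55 mm along the arm from the hub's axis, 64 mm above the hub's underside. The handle is 19 mm in diameter, stands from 41 to 87 mm above the hub's underside and spins freely about its own upright axis, so it can be held fast while the crank goes round.
- lift: fixed blue hand-wound lift on a dark base plate 110 x 285 x 12 mm. Origin: underside, on the shaft's axis; z up; the jar platform lies 185 mm from the shaft along +y; its scale faces -x. Gearbox 66 x 66 mm, top 44 mm above the table, with a round steel collar (38 mm diameter) under the shaft whose top is 50 mm above the table.
- seat (a point): on the shaft's axis, at the top of the collar, 50 mm above the table: where the middle of the hub's underside comes to rest
- shaft_top (a point): centre of the top of the upright 12 mm square steel shaft, which stands 23 mm above the collar (the last 3 mm narrowed to 9 mm). x and y axes are square to the shaft's faces and turn with it.
- shaft (a joint): turn of the shaft, rad, growing clockwise seen from above; starts between -2.5 and 0; stops at -3 and 20. Friction about 0.06 Nm; stays where it is left. A full turn raises the platform 15 mm; 11.3 rad puts the pointer at the middle of the band.
- platform (a joint): height of the platform, m; 0.027 puts the pointer at the middle of the green band, which spans 0.022 to 0.032
- pointer (a point): tip of the red pointer on the platform's front edge, 50 mm above the table at platform height 0
- band (a point): middle of the 10 mm tall green band on the white scale post (30 mm wide, top 100 mm above the table, 116 mm along +y from the shaft and 44 mm along -x), 77 mm above the table
- jar: white round jar, 64 mm diameter, 82 mm tall, standing loose on the 90 mm square platform; origin at the centre of its underside, z up. Its top is about 136 mm above the table at platform height 0.
- bench_carton: fixed open brown carton in front of the crank, an obstacle to keep clear of: 230 mm along x, 260 mm along y, 164 mm tall with its raised flaps; origin at the centre of its underside
Mind the look-alikes: they are no part of the job. What is shaped like the jar but yellow is not meant.

How it is judged:
By the outcome, as a careful person would: the job done as asked, in the order asked, and still so for the second after the job is handed in, with the robot touching nothing.
It also fails if it takes over 72 s, if anything falls off the work surface, if the arm or the gripper's body presses on something with over 40 N, if the wrist force passes 120 N, or if a joint passes its speed limit or range.

ROBOT

A 6-joint arm with a two-finger parallel gripper is mounted at the origin on a cart in front of the work surface, level with it; the furniture and walls round the work are solid. World frame = base frame: x ahead of the robot, y to its left, z up, the work surface at z = 0. Lengths are in m, angles in rad, forces in N, time in s.
With the tool pointing down it reaches from about 0.35 to 0.975 m from the base axis. Payload 4.9 kg.
Tool frame: the origin (TCP) lies at the very end of the fingers, on their centre line; the grasp point (between the pads) lies 19 mm behind it; x points along the fingers, y is the direction in which the jaws open and shut, and the axes are right-handed (so a half turn about x gives the same grasp; the last joint's range is limited). The gripper opens to 85 mm and grips with 20 to 120 N. Pads are 22 mm wide; open, the fingers measure 114 mm over their backs; the gripper's body (76 mm by 85 mm) begins 54 mm behind the grasp point. The pads swing forward as they close: fully open they stand 13 mm farther back than shut.
Start: joints at [-1.302, 0.053, 1.613, -0, 1.476, -0.119], TCP at [0.236, -0.579, 0.201] pointing down, gripper open.
Joint ranges: [-3.01, 3.01], [-1.01, 2.22], [0.06, 2.58], [-1.02, 4.17], [0.09, 2.62], [-3.14, 3.14]. Speed limits (rad/s): [2.57, 2.57, 3.14, 3.14, 3.14, 3.14].

INTERFACE

Orientations are given as a unit quaternion [w, x, y, z].
In Python, from plant import manip gives the robot as it stands.
- The arm moves only by the tool play_rows, never from a script. Its argument "plan" is a list of rows, each a list of 5 numbers: the shift along the tool's x, y, z in mm, then the turn about the tool's x in rad, then the closure, from -1 (fully open) to 1 (shut). A call has 1 to 8 rows; each row is the pose to reach, as a shift and turn from the pose commanded when the call began, along the tool's axes at that moment; what a row does not reach only later rows make up. A row lasts 1/8 s, in which the tool goes at most 62.5 mm and 10.7 degrees, less where a joint would pass 70% of its speed; a pose out of reach is approached as far as the arm can. A call with a gripper value outside its range is refused whole. The fingers move at their own pace and stop on an object; the grip force is fixed at half the most. Time passes only in rows, so rows that repeat a pose let the fingers close. It gives the time, the measured TCP pose, the force and the opening at its end, in the units of the state.
- manip.state(): the state, without advancing time (a new reading comes with each control period).
- manip.grab_frame(name): name is "side" or "top" or "wrist"; returns a dict with "img" (420x560x3 uint8, red, green, blue), "range_z" (420x560 float32, m along the optical axis (not along the pixel's ray), 0 where there is no reading), "fx", "fy", "cx", "cy" (pixels), "origin" and "rotation" of the camera in the world. Camera axes: x right, y up, looking along -z (the intrinsics and any distortion apply to the point x, -y, -z); pixel columns grow to the right and rows downward; lengths in m; the calibration is good to about 2 mm. A picture is of the moment at which its call begins.
- manip.job_done(): hands the job in, once; it reports no verdict.
The state is a dict: "time": time; "joint_pos": joint angles; "joint_vel": joint speeds; "joint_efforts": joint torques, N m; "tool_pos": TCP position; "tool_rot": TCP orientation; "contact_force": force on the tool from outside, world axes, zero at the start; "ft_torque": the same for the moment, N m; "gripper_width": opening from 0.0 (shut) to 1.0 (fully open).
Only numpy, scipy, OpenCV 4.12 (cv2) and the standard library are available. Lean on these libraries where they do the work, as an engineer would, in place of code of your own. Each camera call takes 0.05 s, during which the arm holds its last target. There are 200 camera calls.

## Working session

There is one attempt and no reset: what is moved stays moved. The work goes in short steps, Python scripts to look and compute and a tool call to move; the robot and the scene stay as the last step left them, time stands still between calls to the robot, and variables do not carry over. Pictures are saved under pics/ and viewed, about 8 in all and at most 12, crops included, and the job is handed in when it is done.

Besides the shell and the picture viewer there is one more tool, called by a JSON object that holds its "name" and its "arguments", one argument or row to a line. play_rows: Moves the arm, as the interface text tells. Its arguments: {"type":"object","properties":{"plan":{"type":"array"}},"required":["plan"]}

```bash
mkdir -p pics; ls; cat > h.py <<'E'
import numpy as np, cv2
from plant import manip
def grab(n,save=None):
    f=manip.grab_frame(n)
    if save: cv2.imwrite('pics/'+save,f['img'][:,:,::-1])
    return f
def cloud(f):
    z=f['range_z'].astype(float); v,u=np.mgrid[:z.shape[0],:z.shape[1]]
    p=np.stack([(u-f['cx'])/f['fx']*z,-(v-f['cy'])/f['fy']*z,-z],-1)
    w=p@np.array(f['rotation']).T+np.array(f['origin'])
    w[z==0]=np.nan
    return w
E
python3 - <<'E'
from h import *
for n in ('side','top'):
    f=grab(n,n+'0.png'); print(n,f['origin'],np.round(f['rotation'],3).tolist(),f['fx'],f['cx'],f['cy'],[k for k in f])
    np.savez(n+'0.npz',c=cloud(f),img=f['img'])
s=manip.state(); print(s)
E
```

```text
pics
side [0.40024956 0.75083373 0.68600128] [-0.096, -0.054, 0.428, 0.897] 415.4789636702762 280.69193093938713 212.1678814497369 ['img', 'range_z', 'fx', 'fy', 'cx', 'cy', 'origin', 'rotation']Traceback (most recent call last):
  File "<stdin>", line 4, in <module>
  File "h.py", line 10, in cloud
    w=p@np.array(f['rotation']).T+np.array(f['origin'])
      ~^~~~~~~~~~~~~~~~~~~~~~~~~~
ValueError: matmul: Input operand 1 has a mismatch in its core dimension 0, with gufunc signature (n?,k),(k,m?)->(n?,m?) (size 4 is different from 3)
```

```bash
sed -i "s/np.array(f\['rotation'\]).T/R(f['rotation']).T/; s/^from plant.*/from plant import manip\nfrom scipy.spatial.transform import Rotation\ndef R(q): return Rotation.from_quat(np.roll(q,-1)).as_matrix()/" h.py
python3 - <<'E'
from h import *
fs=[grab(n,n+'0.png') for n in ('side','top')]
for n,f in zip(('side','top'),fs):
    print(n,f['origin'],R(f['rotation'])[:,2]); np.savez(n+'0.npz',c=cloud(f),img=f['img'])
s=manip.state(); print(s)
cv2.imwrite('pics/both.png',cv2.resize(np.vstack([fs[0]['img'],fs[1]['img']])[:,:,::-1],None,fx=.7,fy=.7))
E
```

```text
side [0.40024956 0.75083373 0.68600128] [-0.1795463  0.7576122  0.6275244]
top [0.4994641  0.01961837 1.08250572] [-0.05734735 -0.01093191  0.99829443]
{'time': 0.15, 'joint_pos': array([-1.30197750e+00,  5.32157027e-02,  1.61400092e+00,  9.76241697e-07,
        1.47599071e+00, -1.19001982e-01]), 'joint_vel': array([-0.00031894, -0.00147421, -0.00407253, -0.00065663, -0.00057092,
        0.00110154]), 'joint_efforts': array([ 8.47566685e-05, -3.94243455e+01, -3.70720875e+01, -2.34419676e-04,
        4.59377145e-03,  1.46566134e-05]), 'tool_pos': array([ 0.23621209, -0.5780588 ,  0.20002564]), 'tool_rot': array([-0.13568832, -0.69381174, -0.13682691,  0.6938965 ]), 'contact_force': array([-0.38158983, -0.0176224 ,  0.85475361]), 'ft_torque': array([0.0209549 , 0.00558975, 0.01344936]), 'gripper_width': 1.0026631847426064}
```

View pics/top0.png

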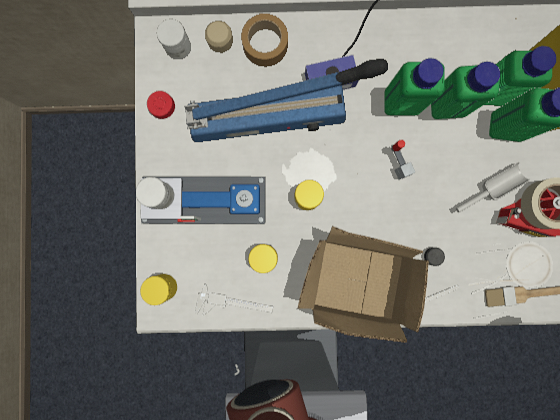

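View pics/side0.png

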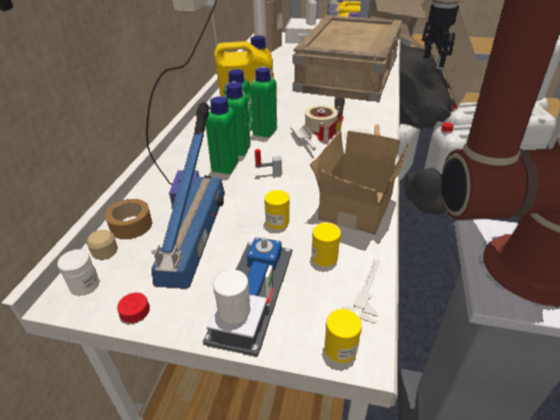

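The top view shows the crank at about (402,160), with its red handle at (399,145). The lift shaft is at (244,199) and the white jar on the platform at (153,192). The carton is at (365,285). Look-alikes: the white jar at the back (172,38), the yellow jars, the red cap (160,104) and the red tape dispenser (545,205). None of these is crank-shaped.

```bash
python3 - <<'E'
from h import *
d=np.load('top0.npz'); c=d['c']; im=d['img']; 
def comp(m,n):
    k,l,s,ce=cv2.connectedComponentsWithStats(m.astype(np.uint8))
    for i in range(1,k):
        if s[i,4]>8:
            p=c[l==i]; print(n,s[i],np.round(np.nanmean(p,0),4),'med',np.round(np.nanmedian(p,0),4),'max',np.round(np.nanmax(p,0),4),np.round(np.nanmin(p,0),4))
roi=np.zeros(im.shape[:2],bool); roi[130:190,380:430]=1
red=(im[...,0]>150)&(im[...,1]<80)
comp(roi&red,'red')
comp(roi&red&(c[...,2]>.075),'redtop')
h=roi&~red&(c[...,2]>.047)&(c[...,2]<.065); comp(h,'hubtop')
comp(roi&~red&(c[...,2]>.025)&(c[...,2]<.045),'arm')
pts=c[h][:,:2]; print(cv2.minAreaRect((pts*1000).astype(np.float32)))
r2=np.zeros_like(roi); r2[180:220,228:262]=1
comp(r2&(c[...,2]>.058)&(c[...,2]<.09),'shaft'); comp(r2&(c[...,2]>.047)&(c[...,2]<.055),'collar')
blue=(im[...,2]>im[...,0]*1.5)&(im[...,2]>80)
g=r2&blue&(c[...,2]>.035)&(c[...,2]<.05); comp(g,'box'); print(cv2.minAreaRect((c[g][:,:2]*1000).astype(np.float32)))
r3=np.zeros_like(roi); r3[170:230,135:200]=1
comp(r3&(c[...,2]>.11),'jar'); comp(r3&red,'pointer')
r4=np.zeros_like(roi);r4[220:345,290:435]=1
q=c[r4&(c[...,2]>.03)];print('carton',q.min(0),q.max(0), [ (x,np.round(q[q[:,2]>.1].max(0),3)) for x in [0]])
a=cv2.resize(im[130:190,375:435],(480,480),interpolation=cv2.INTER_CUBIC);b=cv2.resize(im[172:228,216:272],(320,320),interpolation=cv2.INTER_CUBIC)
b=cv2.copyMakeBorder(b,0,160,0,0,cv2.BORDER_CONSTANT)
cv2.imwrite('pics/crop1.png',np.hstack([a,b])[:,:,::-1])
E
```

```text
red [398 140   7   8  43] [ 0.6983 -0.2383  0.0871] med [ 0.6988 -0.2383  0.0876] max [ 0.7055 -0.2313  0.0903] [ 0.6916 -0.2452  0.0803]
redtop [398 140   7   8  43] [ 0.6983 -0.2383  0.0871] med [ 0.6988 -0.2383  0.0876] max [ 0.7055 -0.2313  0.0903] [ 0.6916 -0.2452  0.0803]
hubtop [393 143   7   8  22] [ 0.6959 -0.2328  0.0569] med [ 0.6941 -0.2315  0.0563] max [ 0.7061 -0.2287  0.065 ] [ 0.6906 -0.2407  0.0491]
hubtop [400 162  15  15 148] [ 0.6483 -0.2573  0.0548] med [ 0.6481 -0.2572  0.0549] max [ 0.6636 -0.2431  0.0614] [ 0.6332 -0.273   0.0474]
arm [391 144  15  22 112] [ 0.6795 -0.2446  0.038 ] med [ 0.6795 -0.2458  0.0379] max [ 0.7073 -0.2293  0.0444] [ 0.6589 -0.2588  0.031 ]
arm [397 167   7  11  30] [ 0.6436 -0.2471  0.0347] med [ 0.6432 -0.247   0.0331] max [ 0.6558 -0.2426  0.0442] [ 0.6332 -0.2545  0.0268]
((671.9096069335938, -248.5089111328125), (76.3305892944336, 26.808307647705078), 22.704891204833984)
shaft [240 194   8   7  35] [0.5937 0.1018 0.0708] med [0.5938 0.102  0.071 ] max [0.6006 0.109  0.0761] [0.5875 0.0945 0.0602]
collar [235 190  18  17 185] [0.5939 0.1022 0.0507] med [0.5933 0.1021 0.0507] max [0.6119 0.122  0.0549] [0.576  0.084  0.0473]
box [230 184  30  30 597] [0.5938 0.101  0.044 ] med [0.5936 0.0999 0.0442] max [0.6264 0.1347 0.0496] [0.5607 0.0687 0.0352]
((593.64208984375, 101.53706359863281), (64.94767761230469, 64.77839660644531), 88.63960266113281)
jar [136 177  32  31 778] [0.6045 0.2843 0.1306] med [0.6044 0.2844 0.1314] max [0.6351 0.3166 0.136 ] [0.5739 0.2552 0.1101]
pointer [178 219  16   3  26] [0.5486 0.2391 0.0352] med [0.5485 0.2415 0.0465] max [0.5512 0.2563 0.0502] [0.5474 0.2202 0.0104]
carton [ 0.29933956 -0.31573121  0.03006263] [ 0.52611199 -0.00553105  0.16810333] [(0, array([ 0.526, -0.006,  0.168]))]
```

View pics/crop1.png

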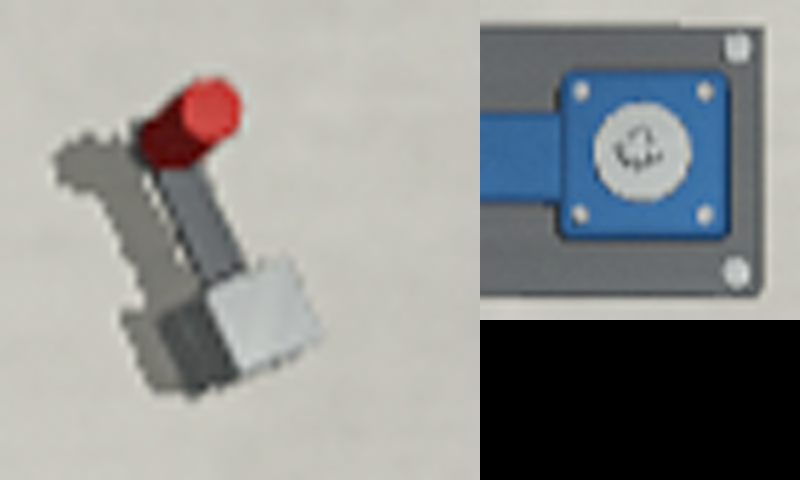

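The crop confirms the crank: hub top at about (405,167), handle up and to the left of it, and the arm towards world +x at about 21° yaw. The hub-to-handle distance measures 53.5 mm (55 expected) and the hub top is at 55 mm, as given. The shaft is at (0.594, 0.102). Next I'll write a move helper and go above the crank.

```bash
cat >> h.py <<'E'
def go(xyz,yaw=None,st=None):
    """print shift (tool mm) and turn to reach TCP xyz with the jaw axis at world angle yaw (deg, mod 180)"""
    s=st or manip.state(); M=R(s['tool_rot']); p=np.array(s['tool_pos'])
    sh=M.T@(np.array(xyz)-p)*1000
    j=M[:,1]; cur=np.degrees(np.arctan2(j[1],j[0])); t=0
    if yaw is not None:
        t=(yaw-cur+90)%180-90   # world ccw; tool x is down -> negative
        t=-t
    print('to',xyz,'shift',np.round(sh,1),'turn rad',round(np.radians(t),3),'jaw now',round(cur,1),'down',np.round(M[:,0],3),'F',np.round(s['contact_force'],1),'q6',round(s['joint_pos'][5],2),'w',round(s['gripper_width'],3),'t',round(s['time'],2))
E
python3 - <<'E'
from h import *
print(np.round(R(manip.state()['tool_rot']),3))
go([.25,-.57,.27]); go([.648,-.257,.20],111); go([.62,-.257,.26],111)
c=np.load('top0.npz')['c'].reshape(-1,3); c2=np.load('side0.npz')['c'].reshape(-1,3); c=np.vstack([c,c2])
for n,x,y in(('shaft',.594,.102),('crank',.648,-.257)):
    d=np.hypot(c[:,0]-x,c[:,1]-y); a=np.degrees(np.arctan2(c[:,1]-y,c[:,0]-x))
    for k in range(-180,180,30):
        m=(d<.16)&(d>.07)&(a>=k)&(a<k+30)&(c[:,2]>.07)
        if m.sum(): print(n,k,'mind',d[m].min().round(3),'maxz',c[m,2].max().round(3))
E
```

```text
[[-0.     0.378 -0.926]
 [ 0.002 -0.926 -0.378]
 [-1.    -0.002 -0.   ]]
to [0.25, -0.57, 0.27] shift [-70.   -2.4 -15.8] turn rad 0.0 jaw now -67.8 down [-0.     0.002 -1.   ] F [-0.4 -0.   0.9] q6 -0.12 w 1.003 t 0.15
to [0.648, -0.257, 0.2] shift [ 3.000e-01 -1.415e+02 -5.026e+02] turn rad 0.021 jaw now -67.8 down [-0.     0.002 -1.   ] F [-0.4 -0.   0.9] q6 -0.12 w 1.003 t 0.15
to [0.62, -0.257, 0.26] shift [ -59.6 -152.2 -476.7] turn rad 0.021 jaw now -67.8 down [-0.     0.002 -1.   ] F [-0.4 -0.   0.9] q6 -0.12 w 1.003 t 0.15
shaft -180 mind 0.106 maxz 0.089
shaft -120 mind 0.107 maxz 0.089
shaft -90 mind 0.107 maxz 0.088
shaft 60 mind 0.153 maxz 0.134
shaft 90 mind 0.11 maxz 0.132
crank -60 mind 0.139 maxz 0.187
crank -30 mind 0.129 maxz 0.22
crank 0 mind 0.129 maxz 0.22
```

{"name": "play_rows", "arguments": {
  "plan": [
    [-60,0,0,0.02,-1],
    [-60,-20,-60,0.02,-1],
    [-60,-38,-120,0.02,-1],
    [-60,-57,-180,0.02,-1],
    [-60,-76,-240,0.02,-1],
    [-60,-95,-300,0.02,-1],
    [-60,-114,-360,0.02,-1],
    [-60,-133,-420,0.02,-1]
  ]
}}

```text
time: 1.15
tool_pos: [0.5737, -0.297, 0.2607]
tool_rot: [-0.129, -0.695, -0.129, 0.695]
contact_force: [-0.9, -1.0, 0.6]
gripper_width: 0.998
```

{"name": "play_rows", "arguments": {
  "plan": [
    [0,-19,-56,0,-1],
    [0,-19,-56,0,-1],
    [0,-19,-56,0,-1]
  ]
}}

```text
time: 1.52
tool_pos: [0.6176, -0.2607, 0.2604]
tool_rot: [-0.129, -0.695, -0.13, 0.696]
contact_force: [-0.7, -0.5, 1.1]
gripper_width: 1.0
```

```bash
python3 - <<'E'
from h import *
f=grab('wrist','w1.png'); np.savez('w1.npz',c=cloud(f),img=f['img']); print(f['origin'],R(f['rotation'])[:,2])
go([.648,-.257,.12],111)
E
```

```text
[ 0.69220427 -0.23251327  0.43240297] [0.28745217 0.11022135 0.95143182]
to [0.648, -0.257, 0.12] shift [140.7   7.  -30.3] turn rad 0.0 jaw now -69.0 down [-0.001 -0.    -1.   ] F [-0.2 -0.2 -1.1] q6 0.69 w 1.005 t 1.57
```

View pics/w1.png

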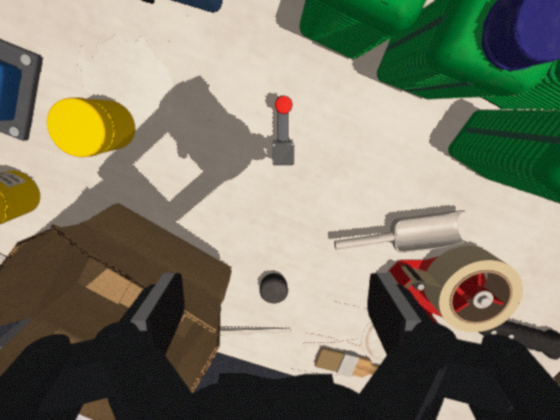

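The wrist view shows the crank hub at (283,152) and the handle at (284,104), with the arm nearly square to the jaws. The carton is at lower left, clear of the crank.

```bash
python3 - <<'E'
from h import *
d=np.load('w1.npz'); c=d['c']; im=d['img'].astype(int)
roi=np.zeros(im.shape[:2],bool); roi[85:175,262:306]=1
red=(im[...,0]>150)&(im[...,1]<80)
for n,m in(('handle',roi&red&(c[...,2]>.084)),('hub',roi&~red&(c[...,2]>.051)&(c[...,2]<.06)),('arm',roi&~red&(c[...,2]>.036)&(c[...,2]<.041)),('table',roi&(c[...,2]<.01))):
    p=c[m]; r=cv2.minAreaRect((p[:,:2]*1000).astype(np.float32)); print(n,m.sum(),np.median(p,0).round(4),r)
E
```

```text
handle 217 [ 0.7007 -0.2375  0.0861] ((700.7974243164062, -237.41583251953125), (15.75662612915039, 15.506393432617188), 67.34977722167969)
hub 479 [ 0.6502 -0.2575  0.054 ] ((650.0061645507812, -257.6108703613281), (24.777019500732422, 24.985971450805664), 21.193357467651367)
arm 284 [ 0.6774 -0.2469  0.0371] ((685.7175903320312, -243.94508361816406), (50.2557258605957, 13.362431526184082), 21.281919479370117)
table 2816 [ 0.6774 -0.2511 -0.0009] ((671.8146362304688, -252.54617309570312), (114.11692810058594, 59.272891998291016), 20.73760223388672)
```

{"name": "play_rows", "arguments": {
  "plan": [
    [50,4,-16,0,-1],
    [100,8,-32,0,-1],
    [145,8,-32,0,-1],
    [175,8,-32,0,-1],
    [205,8,-32,0,-1],
    [225,8,-32,0,-1],
    [238,8,-32,0,-1],
    [238,8,-32,0,-1]
  ]
}}

```text
time: 2.58
tool_pos: [0.65, -0.2568, 0.0223]
tool_rot: [-0.129, -0.695, -0.129, 0.696]
contact_force: [0.2, -0.0, 0.1]
gripper_width: 0.999
```

{"name": "play_rows", "arguments": {
  "plan": [
    [0,0,0,0,0],
    [0,0,0,0,1],
    [0,0,0,0,1],
    [0,0,0,0,1],
    [0,0,0,0,1],
    [0,0,0,0,1]
  ]
}}

```text
time: 3.32
tool_pos: [0.6535, -0.258, 0.0281]
tool_rot: [0.131, 0.697, 0.128, -0.693]
contact_force: [-2.1, 1.0, 13.2]
gripper_width: 0.003
```

```bash
python3 - <<'E'
from h import *
go([.65,-.2575,.022],111.3)
E
```

```text
to [0.65, -0.2575, 0.022] shift [ 6.1 -1.7  3.2] turn rad -0.004 jaw now -68.9 down [ 0.006 -0.003 -1.   ] F [-2.1  1.  13.2] q6 0.72 w 0.003 t 3.33
```

```bash
python3 - <<'E'
from h import *
f=grab('wrist'); g=grab('top')
cv2.imwrite('pics/w2.png',f['img'][:,:,::-1]); t=cv2.resize(g['img'][120:200,360:440],(420,420),interpolation=cv2.INTER_CUBIC)
cv2.imwrite('pics/c2.png',np.hstack([cv2.resize(f['img'],(373,280)),cv2.resize(t,(280,280))])[:,:,::-1])
E
```

```text
(no output)
```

View pics/c2.png

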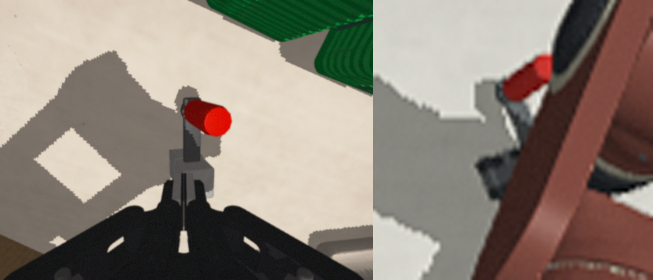

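```bash
python3 - <<'E'
from h import *
im=cv2.imread('pics/w2.png'); g=grab('side')
s=g['img'][100:220,200:360,::-1]
cv2.imwrite('pics/c3.png',np.hstack([cv2.resize(im[110:360,170:400],(414,450)),cv2.resize(s,(386,450),interpolation=cv2.INTER_CUBIC)]))
E
```

```text
(no output)
```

View pics/c3.png

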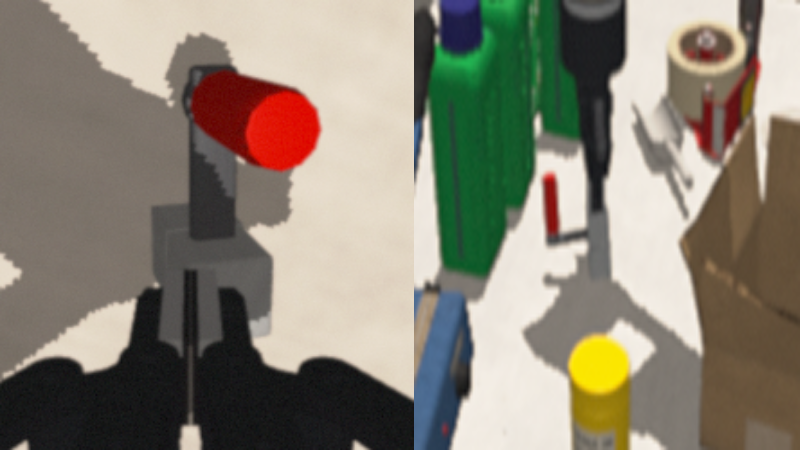

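```bash
python3 - <<'E'
from h import *
f=grab('wrist'); c=cloud(f)
for v,u in [(270,262),(262,285),(250,285),(245,275),(268,268),(268,290),(290,278),(290,315),(270,310),(285,322),(275,270),(300,265),(300,285),(220,290),(182,330),(238,265)]:
    print((u,v),c[v,u].round(4),f['img'][v,u])
g=grab('side'); c=cloud(g)
# red handle
im=g['img'].astype(int); m=(im[...,0]>150)&(im[...,1]<80); m[:140]=0;m[190:]=0; m[:,:240]=0;m[:,270:]=0
p=c[m]; print(len(p),np.nanmean(p,0),np.nanmin(p,0),np.nanmax(p,0))
st=manip.state(); print(st['contact_force'],st['joint_pos'])
E
```

```text
(262, 270) [ 0.6623 -0.2483  0.0723] [87 84 81]
(285, 262) [ 0.6662 -0.2581  0.0646] [87 83 81]
(285, 250) [ 0.6654 -0.259   0.0484] [82 78 76]
(275, 245) [ 0.6635 -0.2542  0.0418] [81 78 76]
(268, 268) [ 0.6631 -0.2509  0.0701] [83 80 79]
(290, 268) [ 0.6669 -0.26    0.0706] [88 84 82]
(278, 290) [ 0.6646 -0.2549  0.0889] [21 21 23]
(315, 290) [ 0.6521 -0.2809  0.054 ] [181 178 171]
(310, 270) [ 0.6623 -0.2737  0.055 ] [96 95 91]
(322, 285) [ 0.6293 -0.3036 -0.0014] [226 212 195]
(270, 275) [ 0.6638 -0.2517  0.0773] [82 80 78]
(265, 300) [ 0.6628 -0.2502  0.0959] [90 88 85]
(285, 300) [ 0.6642 -0.2579  0.0937] [95 91 88]
(290, 220) [ 0.6788 -0.2569  0.0393] [49 47 49]
(330, 182) [ 0.7114 -0.2574  0.0847] [224  14   0]
(265, 238) [ 0.6602 -0.2493  0.0285] [92 89 87]
5 [ 0.70533491 -0.24883297  0.08517777] [ 0.70295872 -0.25204944  0.08365542] [ 0.70983405 -0.2464439   0.08701226]
[-2.28322431  0.8660368  13.27865055] [-4.81758112e-01  3.73144413e-01  1.54425195e+00  2.42417134e-04
  1.21763039e+00  7.20948737e-01]
```

```bash
python3 - <<'E'
from h import *
f=grab('wrist'); c=cloud(f); im=f['img'].astype(int)
def plane(p):
    p=p[~np.isnan(p).any(1)]; m=np.median(p,0); n=np.linalg.svd(p-m)[2][2]; return m.round(4),(n*np.sign(n[2])).round(3),len(p),(np.abs((p-m)@n)).mean().round(5)
top=(im[...,0]>215)&(im[...,1]<60); top=cv2.erode(top.astype(np.uint8),np.ones((3,3)))>0
print('handle top',plane(c[top]))
m=np.zeros_like(top); m[200:236,279:296]=1; print('arm',plane(c[m]))
# right face rows along image
for v in (236,240,244,248,252,256,262,270,280,290,296): print(v,[tuple((c[v,u]*1000).round(0).astype(int)) if c[v,u,2]==c[v,u,2] else None for u in range(252,328,6)])
E
```

```text
handle top (array([ 0.7108, -0.2563,  0.085 ]), array([ 0.112, -0.223,  0.968]), 1113, np.float64(0.00044))
arm (array([ 0.6793, -0.255 ,  0.0384]), array([ 0.098, -0.189,  0.977]), 611, np.float64(0.00046))
236 [(np.int64(647), np.int64(-244), np.int64(-1)), (np.int64(656), np.int64(-246), np.int64(19)), (np.int64(661), np.int64(-248), np.int64(28)), (np.int64(662), np.int64(-252), np.int64(28)), (np.int64(667), np.int64(-253), np.int64(38)), (np.int64(669), np.int64(-256), np.int64(39)), (np.int64(670), np.int64(-259), np.int64(38)), (np.int64(670), np.int64(-263), np.int64(37)), (np.int64(671), np.int64(-266), np.int64(36)), (np.int64(660), np.int64(-278), np.int64(-1)), (np.int64(662), np.int64(-282), np.int64(-1)), (np.int64(663), np.int64(-286), np.int64(-1)), (np.int64(665), np.int64(-289), np.int64(0))]
240 [(np.int64(644), np.int64(-245), np.int64(-1)), (np.int64(654), np.int64(-247), np.int64(18)), (np.int64(661), np.int64(-249), np.int64(33)), (np.int64(662), np.int64(-252), np.int64(34)), (np.int64(664), np.int64(-254), np.int64(37)), (np.int64(666), np.int64(-257), np.in
[... 5177 characters left out ...]
64(652), np.int64(-283), np.int64(53)), (np.int64(627), np.int64(-306), np.int64(0))]
296 [(np.int64(656), np.int64(-247), np.int64(86)), (np.int64(662), np.int64(-248), np.int64(93)), (np.int64(663), np.int64(-250), np.int64(94)), (np.int64(664), np.int64(-252), np.int64(93)), (np.int64(665), np.int64(-254), np.int64(94)), (np.int64(666), np.int64(-256), np.int64(95)), (np.int64(666), np.int64(-258), np.int64(93)), (np.int64(663), np.int64(-262), np.int64(87)), (np.int64(664), np.int64(-265), np.int64(87)), (np.int64(665), np.int64(-267), np.int64(87)), (np.int64(648), np.int64(-281), np.int64(53)), (np.int64(649), np.int64(-284), np.int64(53)), (np.int64(622), np.int64(-308), np.int64(0))]
```

```bash
python3 - <<'E'
from h import *
c=np.load('w1.npz')['c']
for (a,b) in ((120,190),(365,430)):
    q=c[268:345,a:b].reshape(-1,3); q=q[(q[:,2]>.2)]; i=q[:,2].argsort()
    print(len(q),q[i[:300:60]].round(3).tolist(),q.min(0),q.max(0))
E
```

```text
3437 [[0.606, -0.219, 0.302], [0.604, -0.22, 0.305], [0.613, -0.217, 0.307], [0.604, -0.22, 0.309], [0.611, -0.218, 0.31]] [ 0.59293603 -0.22497212  0.30202931] [ 0.61694103 -0.20573888  0.35439466]
3384 [[0.633, -0.301, 0.303], [0.631, -0.301, 0.305], [0.635, -0.3, 0.307], [0.647, -0.302, 0.309], [0.646, -0.302, 0.309]] [ 0.62335871 -0.31137067  0.30259313] [ 0.6495864  -0.29161142  0.35425266]
```

The numbers explain it. In the first wrist picture the open tips are at z=0.302 with the reported TCP at 0.260. So the real fingertips sit about 29 mm higher (farther back) than the reported TCP, and the shut tips are now resting on the hub top and tilting the crank by 14°. I'll lift straight up, open and re-measure.

{"name": "play_rows", "arguments": {
  "plan": [
    [-8,0,0,0,1],
    [-20,0,0,0,1],
    [-60,0,0,0,1],
    [-110,0,0,0,-1],
    [-140,0,15,0,-1],
    [-140,0,30,0,-1],
    [-140,0,30,0,-1],
    [-140,0,30,0,-1]
  ]
}}

```text
time: 4.62
tool_pos: [0.6216, -0.2668, 0.1605]
tool_rot: [-0.128, -0.694, -0.13, 0.696]
contact_force: [0.5, 0.5, -0.4]
gripper_width: 1.001
```

```bash
cat > meas.py <<'E'
from h import *
import sys
f=grab('wrist','w3.png'); c=cloud(f); im=f['img'].astype(int)
red=(im[...,0]>120)&(im[...,1]<80)
roi=(np.hypot(c[...,0]-.66,c[...,1]+.255)<.09)
k=roi&red&(c[...,2]>.083)&(c[...,2]<.092)
for n,m in(('handle',k),('hub',roi&~red&(c[...,2]>.050)&(c[...,2]<.06)),('arm',roi&~red&(c[...,2]>.035)&(c[...,2]<.042))):
    l,lab,s,_=cv2.connectedComponentsWithStats(m.astype(np.uint8)); i=1+s[1:,4].argmax(); m=lab==i
    p=c[m]; r=cv2.minAreaRect((p[:,:2]*1000).astype(np.float32)); print(n,m.sum(),np.median(p,0).round(4),np.round(r[0],1),np.round(r[1],1),round(r[2],1))
q=c[(c[...,2]>manip.state()['tool_pos'][2]-.01)]; print('tips z',np.sort(q[:,2])[:40:10])
go([.65,-.2575,-.007],111.3)
E
python3 meas.py
```

```text
handle 456 [ 0.7009 -0.2378  0.086 ] [ 700.6 -237.9] [16.7 16.2] 21.4
hub 865 [ 0.6504 -0.2576  0.054 ] [ 650.1 -257.9] [25.9 25.7] 21.0
arm 565 [ 0.677  -0.2472  0.0371] [ 678.3 -249.7] [33.5 18.5] 20.8
tips z [0.15070283 0.15078105 0.15083016 0.15090528]
to [0.65, -0.2575, -0.007] shift [167.6   1.9 -29.9] turn rad -0.004 jaw now -68.9 down [-0.003  0.002 -1.   ] F [-0.4  0.4  0.5] q6 0.69 w 0.998 t 4.67
```

The crank fell back exactly upright: hub (0.650,-0.258), yaw 21°. I'll regrasp 23 mm lower than before.

{"name": "play_rows", "arguments": {
  "plan": [
    [50,1,-15,0,-1],
    [100,2,-30,0,-1],
    [140,2,-30,0,-1],
    [161,2,-30,0,-1],
    [161,2,-30,0,-1],
    [161,2,-30,0,-0.2],
    [161,2,-30,0,0.2],
    [161,2,-30,0,0.2]
  ]
}}

```text
time: 5.68
tool_pos: [0.6524, -0.2591, 0.0038]
tool_rot: [0.13, 0.696, 0.129, -0.694]
contact_force: [-0.1, -0.3, 0.4]
gripper_width: 0.407
```

{"name": "play_rows", "arguments": {
  "plan": [
    [0,0,0,0,1],
    [0,0,0,0,1],
    [0,0,0,0,1],
    [0,0,0,0,1]
  ]
}}

```text
time: 6.18
tool_pos: [0.652, -0.2587, 0.0034]
tool_rot: [0.13, 0.696, 0.129, -0.695]
contact_force: [-0.5, 1.5, 5.3]
gripper_width: 0.291
```

{"name": "play_rows", "arguments": {
  "plan": [
    [-15,0,0,0,1],
    [-40,0,0,0,1],
    [-80,0,0,0,1],
    [-120,0,0,0,1],
    [-150,0,0,0,1],
    [-150,0,0,0,1]
  ]
}}

```text
time: 6.92
tool_pos: [0.6531, -0.2595, 0.1559]
tool_rot: [0.131, 0.697, 0.128, -0.693]
contact_force: [-0.7, 0.5, -2.9]
gripper_width: 0.296
```

```bash
python3 - <<'E'
from h import *
go([.645,.05,.16]); go([.645,.05,.16],-68.9-0); go([.594,.102,.16])
E
```

```text
to [0.645, 0.05, 0.16] shift [  -5.1 -291.7 -103.7] turn rad 0.0 jaw now -68.9 down [ 0.006 -0.003 -1.   ] F [-0.7  0.5 -2.9] q6 0.72 w 0.296 t 6.92
to [0.645, 0.05, 0.16] shift [  -5.1 -291.7 -103.7] turn rad -0.0 jaw now -68.9 down [ 0.006 -0.003 -1.   ] F [-0.7  0.5 -2.9] q6 0.72 w 0.296 t 6.92
to [0.594, 0.102, 0.16] shift [  -5.6 -358.6  -74.8] turn rad 0.0 jaw now -68.9 down [ 0.006 -0.003 -1.   ] F [-0.7  0.5 -2.9] q6 0.72 w 0.296 t 6.92
```

{"name": "play_rows", "arguments": {
  "plan": [
    [-5,-35,-10,0,1],
    [-5,-80,-24,0,1],
    [-5,-130,-39,0,1],
    [-5,-180,-54,0,1],
    [-5,-230,-69,0,1],
    [-5,-265,-79,0,1],
    [-5,-278,-83,0,1],
    [-5,-278,-83,0,1]
  ]
}}

```text
time: 7.92
tool_pos: [0.628, 0.031, 0.1553]
tool_rot: [-0.13, -0.694, -0.13, 0.696]
contact_force: [0.2, 0.4, -2.7]
gripper_width: 0.291
```

```bash
python3 - <<'E'
from h import *
f=grab('wrist','w4.png'); c=cloud(f); np.savez('w4.npz',c=c,img=f['img'],o=f['origin'],r=f['rotation'],k=[f['fx'],f['fy'],f['cx'],f['cy']])
go([.594,.102,.16])
k=(c[...,2]>.066)&(c[...,2]<.08)&(np.hypot(c[...,0]-.594,c[...,1]-.102)<.02)
p=c[k]; v,u=np.nonzero(k); print(k.sum(),u.mean(),v.mean()); 
a=c[k&(c[...,2]>.068)]; print(np.median(a,0),cv2.minAreaRect((a[:,:2]*1000).astype(np.float32)))
col=(c[...,2]>.045)&(c[...,2]<.055)&(np.hypot(c[...,0]-.594,c[...,1]-.102)<.03)&(f['img'][...,2]<f['img'][...,0]*1.3)
a=c[col]; print('collar',cv2.minEnclosingCircle((a[:,:2]*1000).astype(np.float32)))
u,v=int(u.mean()),int(v.mean()); im=f['img']
A=cv2.resize(im[max(v-36,0):v+36,max(u-36,0):u+36],(420,420),interpolation=cv2.INTER_CUBIC)
cv2.imwrite('pics/c4.png',np.hstack([A,cv2.resize(im[100:340,180:400],(380,420))])[:,:,::-1])
E
```

```text
to [0.594, 0.102, 0.16] shift [ -4.2 -79.5   6.2] turn rad 0.0 jaw now -68.9 down [-0.002 -0.001 -1.   ] F [ 0.4 -0.2 -2.3] q6 1.13 w 0.291 t 7.97
208 182.94230769230768 213.90865384615384
[0.5965176  0.10231201 0.07114592] ((595.3552856445312, 102.65962219238281), (12.0771484375, 12.132540702819824), 28.566160202026367)
collar ((590.4950561523438, 98.64131164550781), 25.140796661376953)
```

View pics/c4.png

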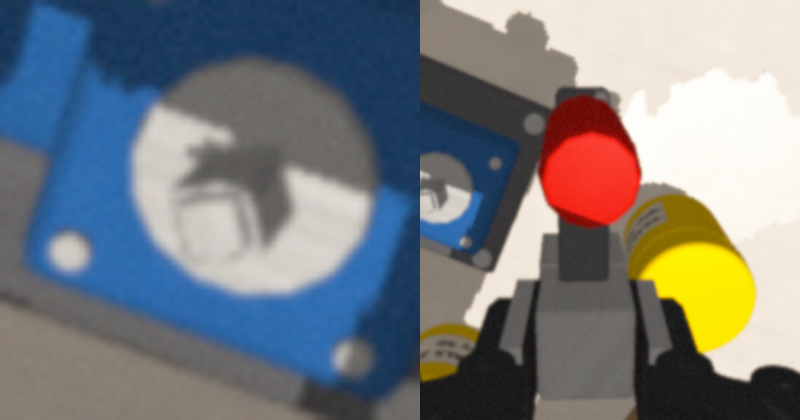

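The crank is held square between the pads, and the shaft is clearly visible at about (183,214), turned about 8–10° from the image axes. Next I'll measure the shaft and the held hub in the same frame.

```bash
python3 - <<'E'
from h import *
d=np.load('w4.npz'); c=d['c']; im=d['img']; M=R(d['r']); o=d['o']; fx,fy,cx,cy=d['k']
def rect(x0,y0,z,half=.02,n=400):
    yy,xx=np.mgrid[:n,:n]; X=x0+half-(yy+.5)/n*2*half; Y=y0+half-(xx+.5)/n*2*half   # up=+x,left=+y
    P=(np.stack([X,Y,np.full_like(X,z)],-1)-o)@M
    return cv2.remap(im,(cx+fx*P[...,0]/-P[...,2]).astype(np.float32),(cy-fy*P[...,1]/-P[...,2]).astype(np.float32),cv2.INTER_CUBIC)
cv2.imwrite('pics/rect.png',np.hstack([rect(.595,.102,.073),rect(.595,.102,.05,.04)])[:,:,::-1])
s=manip.state(); print('tcp',s['tool_pos'])
z0=c[...,2]
near=(np.hypot(c[...,0]-.628,c[...,1]-.031)<.03)
hz=np.round(np.percentile(z0[near&(z0>.15)&(z0<.26)],[5,25,50,75,95]),4); print(hz)
h,e=np.histogram(z0[near&(z0>.15)&(z0<.3)],bins=np.arange(.15,.3,.004)); print([(round(b,3),int(a)) for a,b in zip(h,e) if a>100])
red=(im[...,0].astype(int)>200)&(im[...,1]<70)&(np.hypot(c[...,0]-.64,c[...,1]-.03)<.12); p=c[red]
print('handle',np.median(p,0),[np.round(x,1) for x in cv2.minAreaRect((p[p[:,2]>np.median(p[:,2])-.004][:,:2]*1000).astype(np.float32))])
E
```

```text
tcp [0.62838305 0.03008378 0.15576295]
[0.1885 0.2054 0.2149 0.2393 0.2584]
[(np.float64(0.186), 1018), (np.float64(0.19), 413), (np.float64(0.194), 440), (np.float64(0.198), 494), (np.float64(0.202), 1438), (np.float64(0.206), 2252), (np.float64(0.21), 390), (np.float64(0.214), 381), (np.float64(0.218), 411), (np.float64(0.222), 645), (np.float64(0.226), 509), (np.float64(0.23), 706), (np.float64(0.234), 663), (np.float64(0.238), 791), (np.float64(0.242), 316), (np.float64(0.25), 714), (np.float64(0.254), 1044), (np.float64(0.258), 1730), (np.float64(0.262), 2198), (np.float64(0.266), 2711), (np.float64(0.27), 2402), (np.float64(0.274), 1029), (np.float64(0.278), 437)]
handle [0.67960191 0.0491635  0.23782495] [array([679.8,  49. ]), array([14.5, 16.4]), np.float64(0.8)]
```

View pics/rect.png

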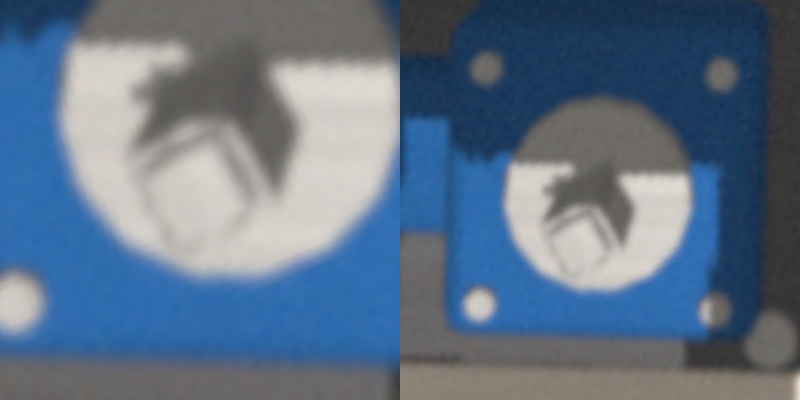

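{"name": "play_rows", "arguments": {
  "plan": [
    [0,-30,2,-0.04,1],
    [0,-60,3,-0.08,1],
    [15,-80,4,-0.12,1],
    [40,-80,4,-0.12,1],
    [55,-80,4,-0.12,1],
    [55,-80,4,-0.12,1]
  ]
}}

```text
time: 8.72
tool_pos: [0.595, 0.1032, 0.0994]
tool_rot: [-0.17, -0.685, -0.171, 0.688]
contact_force: [-0.1, -0.5, -1.7]
gripper_width: 0.291
```

```bash
python3 - <<'E'
from h import *
f=grab('wrist','w5.png'); c=cloud(f); im=f['img']
go([.5956,.1031,.055],118)
s=manip.state(); print(s['tool_pos'])
red=(im[...,0].astype(int)>190)&(im[...,1]<70)&(c[...,2]>.15)&(np.hypot(c[...,0]-.64,c[...,1]-.13)<.08); p=c[red]; p=p[p[:,2]>np.median(p[:,2])-.004]
h=(np.median(p,0)+[*np.array(cv2.minAreaRect((p[:,:2]*1000).astype(np.float32))[0])/1000,np.median(p[:,2])])/2
a=np.radians(28); print('handle',h,'hub est',h[:2]-.055*np.array([np.cos(a),np.sin(a)]),'underside z',h[2]-.087)
E
```

```text
to [0.5956, 0.1031, 0.055] shift [46.1 -0.   0.4] turn rad -0.002 jaw now -62.1 down [-0.002 -0.    -1.   ] F [ 0.7 -0.3 -1.6] q6 1.13 w 0.292 t 8.78
[0.59604694 0.10325838 0.10105696]
handle [0.64709569 0.12704632 0.18174672] hub est [0.59853357 0.10122539] underside z 0.09474671967728701
```

{"name": "play_rows", "arguments": {
  "plan": [
    [10,0,0,0,1],
    [18,0,0,0,1],
    [21,0,0,0,1],
    [24,0,0,0,1],
    [26,0,0,0,1],
    [26,0,0,0,1]
  ]
}}

```text
time: 9.52
tool_pos: [0.5963, 0.104, 0.076]
tool_rot: [-0.171, -0.686, -0.171, 0.686]
contact_force: [-0.2, 1.4, -1.4]
gripper_width: 0.293
```

{"name": "play_rows", "arguments": {
  "plan": [
    [2,0,0,0,1],
    [4,0,0,0,1],
    [6,0,0,0,1],
    [6,0,0,0,1]
  ]
}}

```text
time: 10.02
tool_pos: [0.5963, 0.1038, 0.0697]
tool_rot: [-0.171, -0.686, -0.171, 0.686]
contact_force: [0.4, -0.2, -2.7]
gripper_width: 0.292
```

{"name": "play_rows", "arguments": {
  "plan": [
    [3,0,0,0,1],
    [6,0,0,0,1],
    [9,0,0,0,1],
    [11,0,0,0,1],
    [13,0,0,0,1],
    [14,0,0,0,1],
    [15,0,0,0,1],
    [15,0,0,0,1]
  ]
}}

```text
time: 11.02
tool_pos: [0.5964, 0.1039, 0.0549]
tool_rot: [0.171, 0.686, 0.171, -0.686]
contact_force: [0.5, -1.2, -2.8]
gripper_width: 0.289
```

{"name": "play_rows", "arguments": {
  "plan": [
    [1,0,0,0,1],
    [2,0,0,0,1],
    [2,0,0,0,1]
  ]
}}

```text
time: 11.4
tool_pos: [0.5965, 0.104, 0.0535]
tool_rot: [0.171, 0.686, 0.171, -0.686]
contact_force: [-0.5, -0.2, 0.5]
gripper_width: 0.298
```

The contact force rises (−2.8 → +0.5 N) at the expected seat height. Now I'll release, rise and verify.

{"name": "play_rows", "arguments": {
  "plan": [
    [0,0,0,0,0],
    [0,0,0,0,-1],
    [0,0,0,0,-1],
    [-30,0,0,0,-1],
    [-70,0,0,0,-1],
    [-90,0,-20,0,-1],
    [-90,0,-20,0,-1]
  ]
}}

```text
time: 12.28
tool_pos: [0.6161, 0.1136, 0.1456]
tool_rot: [0.171, 0.688, 0.171, -0.684]
contact_force: [0.3, 0.2, -0.4]
gripper_width: 0.997
```

```bash
cat > m2.py <<'E'
from h import *
f=grab('wrist','w6.png'); c=cloud(f); im=f['img'].astype(int)
red=(im[...,0]>120)&(im[...,1]<80)&(np.hypot(c[...,0]-.595,c[...,1]-.103)<.09)
p=c[red]; zt=np.percentile(p[:,2],90); p=p[p[:,2]>zt-.004]; h=np.r_[np.array(cv2.minAreaRect((p[:,:2]*1000).astype(np.float32))[0])/1000,np.median(p[:,2])]
m=~red&(c[...,2]>.099)&(c[...,2]<.110)&(np.hypot(c[...,0]-.595,c[...,1]-.103)<.025); q=c[m]
r=cv2.minAreaRect((q[:,:2]*1000).astype(np.float32)); print('hub',m.sum(),np.median(q[:,2]).round(4),np.round(r[0],1),np.round(r[1],1),round(r[2],1))
d=h[:2]-np.array(r[0])/1000; print('handle',h.round(4),'r',np.hypot(*d).round(4),'ang',np.degrees(np.arctan2(d[1],d[0])).round(1))
go([*h[:2],.075])
E
python3 m2.py
```

```text
hub 1153 0.104 [594.9 104.5] [26.5 25.3] 28.4
handle [0.6428 0.1308 0.1362] r 0.0546 ang 28.7
to [np.float64(0.642794677734375), np.float64(0.13075590515136717), 0.075] shift [ 68.4  -2.1 -33.2] turn rad 0.0 jaw now -62.0 down [ 0.001 -0.    -1.   ] F [-1.  -0.2  0.2] q6 1.15 w 0.998 t 12.32
```

The crank is seated: hub top 0.104 (0.105 expected), handle top 0.136 (0.137 expected), yaw 28.5°. Next I'll grasp the handle.

{"name": "play_rows", "arguments": {
  "plan": [
    [0,-2,-34,0,-1],
    [30,-2,-34,0,-1],
    [60,-2,-34,0,-1],
    [69,-2,-34,0,-1],
    [69,-2,-34,0,0],
    [69,-2,-34,0,1],
    [69,-2,-34,0,1],
    [69,-2,-34,0,1]
  ]
}}

```text
time: 13.32
tool_pos: [0.6441, 0.1311, 0.0754]
tool_rot: [0.171, 0.687, 0.171, -0.685]
contact_force: [-0.1, -0.4, 0.5]
gripper_width: 0.206
```

```bash
python3 - <<'E'
from h import *
go([.6435,.1305,.075])
s=manip.state(); M=R(s['tool_rot']); print(s['tool_pos'],s['ft_torque'])
C=np.array([.5957,.104]); d=s['tool_pos'][:2]-C; print(np.hypot(*d),np.degrees(np.arctan2(d[1],d[0])))
# winding rows from any angle a0 with 20deg steps, fixed jaw (tool y,z mm)
a0=28.5
for k in range(0,42):
    if k%6==0: base=a0-20*k
    a=np.radians(a0-20*(k+1)); b=np.radians(base)
    w=.055*np.array([np.cos(a)-np.cos(b),np.sin(a)-np.sin(b),0]); print(k//6,np.round((M.T@w*1000)[1:]).astype(int).tolist(),end=' ')
E
```

```text
to [0.6435, 0.1305, 0.075] shift [0.4 0.3 0.8] turn rad 0.0 jaw now -62.1 down [ 0.002  0.    -1.   ] F [-0.1 -0.4  0.5] q6 1.17 w 0.206 t 13.32
[0.64408083 0.13111145 0.07541578] [-0.03948236  0.11634748 -0.06122726]
0.05545931139182797 29.265221315046716
0 [19, 3] 0 [35, 13] 0 [48, 27] 0 [55, 45] 0 [55, 64] 0 [48, 82] 1 [-12, 15] 1 [-29, 24] 1 [-47, 28] 1 [-66, 25] 1 [-83, 15] 1 [-95, 1] 2 [-7, -18] 2 [-7, -37] 2 [-1, -55] 2 [12, -70] 2 [28, -79] 2 [47, -83] 3 [19, 3] 3 [35, 13] 3 [48, 27] 3 [55, 45] 3 [55, 64] 3 [48, 82] 4 [-12, 15] 4 [-29, 24] 4 [-47, 28] 4 [-66, 25] 4 [-83, 15] 4 [-95, 1] 5 [-7, -18] 5 [-7, -37] 5 [-1, -55] 5 [12, -70] 5 [28, -79] 5 [47, -83] 6 [19, 3] 6 [35, 13] 6 [48, 27] 6 [55, 45] 6 [55, 64] 6 [48, 82]
```

{"name": "play_rows", "arguments": {
  "plan": [
    [9,0,0,0,1],
    [0,19,3,0,1]
  ]
}}

```text
time: 13.58
tool_pos: [0.6508, 0.1142, 0.0759]
tool_rot: [0.171, 0.687, 0.172, -0.685]
contact_force: [-1.6, 1.6, -9.8]
gripper_width: 0.201
```

I wrote that first row wrongly, as a 9 mm dip; the second row undid it. I'll compute the remaining rows from here.

```bash
python3 - <<'E'
from h import *
go([.6508,.1142,.0755])
s=manip.state(); M=R(s['tool_rot'])
for j in range(5):
    b=np.radians(8.5-140*j); print(j,[np.round((M.T@(.055*np.array([np.cos(a)-np.cos(b),np.sin(a)-np.sin(b),0]))*1000)[1:],0).astype(int).tolist() for a in b-np.radians(20)*np.arange(1,8)])
E
```

```text
to [0.6508, 0.1142, 0.0755] shift [ 0.4 -0.   0. ] turn rad 0.0 jaw now -61.9 down [ 0.004  0.001 -1.   ] F [-1.6  1.6 -9.8] q6 1.14 w 0.201 t 13.57
0 [[17, 9], [29, 24], [36, 42], [36, 61], [29, 79], [17, 94], [1, 103]]
1 [[-19, 3], [-38, 0], [-54, -9], [-67, -24], [-73, -42], [-73, -61], [-67, -79]]
2 [[12, -15], [29, -24], [47, -28], [66, -25], [83, -15], [95, -1], [102, 17]]
3 [[0, 19], [-6, 37], [-18, 52], [-35, 62], [-54, 65], [-72, 62], [-89, 52]]
4 [[-12, -15], [-19, -32], [-19, -52], [-13, -70], [-1, -84], [16, -94], [35, -97]]
```

{"name": "play_rows", "arguments": {
  "plan": [
    [2,17,9,0,1],
    [3,29,24,0,1],
    [3,36,42,0,1],
    [3,36,61,0,1],
    [3,29,79,0,1],
    [3,17,94,0,1],
    [3,1,103,0,1],
    [3,1,103,0,1]
  ]
}}

```text
time: 14.58
tool_pos: [0.5604, 0.062, 0.0748]
tool_rot: [0.172, 0.688, 0.169, -0.685]
contact_force: [-3.4, -2.7, 14.8]
gripper_width: 0.206
```

```bash
cat > m3.py <<'E'
from h import *
import sys
s=manip.state(); C=np.array([.5957,.104]); d=s['tool_pos'][:2]-C
print('tcp',s['tool_pos'].round(4),'r',np.hypot(*d).round(4),'ang',np.degrees(np.arctan2(d[1],d[0])).round(1),'F',s['contact_force'].round(1),'w',s['gripper_width'].round(3))
g=grab('side',sys.argv[1]); c=cloud(g); im=g['img'].astype(int)
near=(abs(c[...,0]-.552)<.02)&(c[...,1]>.16)&(c[...,1]<.3)
red=near&(im[...,0]>120)&(im[...,1]<70)&(im[...,2]<70); gr=near&(im[...,1]>im[...,0]*1.4)&(im[...,1]>im[...,2]*1.4)
for n,m in(('pointer',red),('green',gr)):
    if m.sum(): print(n,m.sum(),c[m].mean(0).round(4),'z',c[m][:,2].min().round(4),c[m][:,2].max().round(4),'y',c[m][:,1].min().round(3),c[m][:,1].max().round(3),'px',np.argwhere(m).mean(0).round(0))
j=(im.min(-1)>120)&(c[...,2]>.12)&(np.hypot(c[...,0]-.6,c[...,1]-.286)<.05); print('jar top z',np.percentile(c[j][:,2],[50,95]).round(4),c[j].mean(0).round(3))
E
python3 m3.py s7.png
```

```text
Traceback (most recent call last):
  File "m3.py", line 4, in <module>
    print('tcp',s['tool_pos'].round(4),'r',np.hypot(*d).round(4),'ang',np.degrees(np.arctan2(d[1],d[0])).round(1),'F',s['contact_force'].round(1),'w',s['gripper_width'].round(3))
                                                                                                                                                      ^^^^^^^^^^^^^^^^^^^^^^^^
AttributeError: 'float' object has no attribute 'round'
```

```bash
sed -i "s/s\['gripper_width'\].round(3)/s['gripper_width']/" m3.py; python3 m3.py s7.png
```

```text
tcp [0.5604 0.062  0.0748] r 0.0549 ang -130.1 F [-3.4 -2.7 14.8] w 0.20571761604776193
pointer 17 [0.5484 0.229  0.0463] z 0.0089 0.0534 y 0.184 0.254 px [292. 270.]
green 14 [0.5492 0.2201 0.0763] z 0.0711 0.0807 y 0.208 0.233 px [278. 270.]
jar top z [0.1355 0.1374] [0.602 0.296 0.134]
```

{"name": "play_rows", "arguments": {
  "plan": [
    [-1,-19,3,0,1],
    [-1,-38,0,0,1],
    [-1,-54,-9,0,1],
    [-1,-67,-24,0,1],
    [-1,-73,-42,0,1],
    [-1,-73,-61,0,1],
    [-1,-67,-79,0,1],
    [-1,-67,-79,0,1]
  ]
}}

```text
time: 15.62
tool_pos: [0.5994, 0.1598, 0.0743]
tool_rot: [0.17, 0.687, 0.171, -0.685]
contact_force: [-0.2, 3.5, 9.3]
gripper_width: 0.197
```

```bash
python3 m3.py s8.png
```

```text
tcp [0.5994 0.1598 0.0743] r 0.056 ang 86.2 F [-0.2  3.5  9.3] w 0.1966515387328956
pointer 110 [0.5512 0.2081 0.365 ] z 0.0104 0.4443 y 0.177 0.254 px [135. 265.]
green 13 [0.549  0.2221 0.0777] z 0.0712 0.0821 y 0.211 0.233 px [279. 270.]
jar top z [0.1413 0.1432] [0.602 0.297 0.139]
```

The winding works: 140° raised the jar by 5.8 mm, exactly as geared.

{"name": "play_rows", "arguments": {
  "plan": [
    [0,12,-15,0,1],
    [0,29,-24,0,1],
    [0,47,-28,0,1],
    [0,66,-25,0,1],
    [0,83,-15,0,1],
    [0,95,-1,0,1],
    [0,102,17,0,1],
    [0,102,17,0,1]
  ]
}}

```text
time: 16.68
tool_pos: [0.6309, 0.0602, 0.0743]
tool_rot: [0.17, 0.687, 0.17, -0.685]
contact_force: [-0.2, 0.7, 8.1]
gripper_width: 0.201
```

{"name": "play_rows", "arguments": {
  "plan": [
    [0,0,19,0,1],
    [0,-6,37,0,1],
    [0,-18,52,0,1],
    [0,-35,62,0,1],
    [0,-54,65,0,1],
    [0,-72,62,0,1],
    [0,-89,52,0,1],
    [0,-89,52,0,1]
  ]
}}

```text
time: 17.68
tool_pos: [0.5425, 0.1161, 0.075]
tool_rot: [-0.171, -0.686, -0.171, 0.686]
contact_force: [-7.8, 1.5, 17.7]
gripper_width: 0.204
```

```bash
python3 m3.py s9.png
```

```text
tcp [0.5425 0.1161 0.075 ] r 0.0546 ang 167.2 F [-7.8  1.5 17.7] w 0.20431065486173888
pointer 64 [0.5465 0.18   0.3645] z 0.0672 0.4303 y 0.16 0.255 px [130. 273.]
green 9 [0.549  0.2174 0.0765] z 0.0715 0.0802 y 0.209 0.23 px [277. 271.]
jar top z [0.1528 0.1549] [0.601 0.299 0.148]
```

The pointer (about 0.068) and jar heights agree with a start angle of about −2.09 rad, so about 187° remain.

{"name": "play_rows", "arguments": {
  "plan": [
    [-1,-12,-15,0,1],
    [-1,-19,-32,0,1],
    [-1,-19,-52,0,1],
    [-1,-13,-70,0,1],
    [-1,-1,-84,0,1],
    [-1,16,-94,0,1],
    [-1,35,-97,0,1],
    [-1,35,-97,0,1]
  ]
}}

```text
time: 18.73
tool_pos: [0.6463, 0.1291, 0.0741]
tool_rot: [0.17, 0.688, 0.17, -0.685]
contact_force: [3.1, 1.6, 4.7]
gripper_width: 0.198
```

{"name": "play_rows", "arguments": {
  "plan": [
    [0,19,3,0,1],
    [0,35,13,0,1],
    [0,40,17,0,1],
    [0,40,17,0,1]
  ]
}}

```text
time: 19.23
tool_pos: [0.649, 0.0857, 0.0742]
tool_rot: [0.171, 0.687, 0.17, -0.686]
contact_force: [2.5, 0.7, 5.8]
gripper_width: 0.198
```

```bash
python3 m3.py s10.png; python3 - <<'E'
import cv2
a=cv2.imread('pics/s10.png')[215:355,190:310]; cv2.imwrite('pics/c10.png',cv2.resize(a,(514,600),interpolation=cv2.INTER_CUBIC))
E
```

```text
tcp [0.649  0.0857 0.0742] r 0.0564 ang -18.9 F [2.5 0.7 5.8] w 0.19825827202477425
pointer 24 [0.5479 0.2342 0.0749] z 0.0563 0.0802 y 0.21 0.253 px [284. 269.]
green 2 [0.5489 0.2089 0.0758] z 0.0744 0.0773 y 0.209 0.209 px [274. 272.]
jar top z [0.1603 0.1626] [0.601 0.3   0.153]
```

View pics/c10.png

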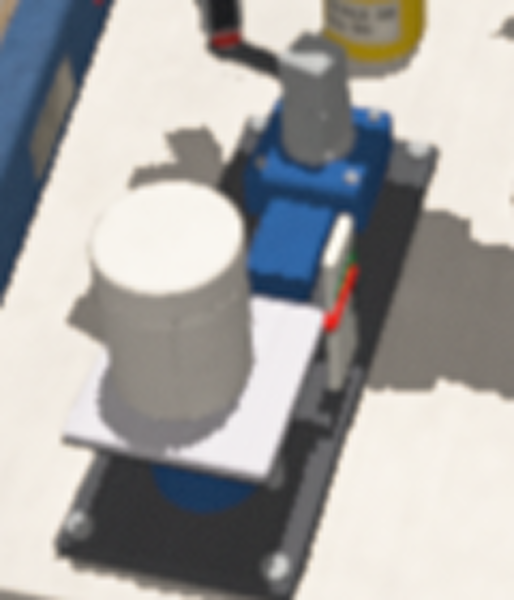

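The pointer stands in the middle of the green band, the jar is upright and the hub is down on the collar. I'll release and back off upwards.

{"name": "play_rows", "arguments": {
  "plan": [
    [0,0,0,0,0.2],
    [0,0,0,0,0.2],
    [0,0,0,0,0.2],
    [-20,0,0,0,0.2],
    [-50,0,0,0,0.2],
    [-90,0,0,0,0.2],
    [-130,0,0,0,0.2],
    [-130,0,0,0,0.2]
  ]
}}

```text
time: 20.27
tool_pos: [0.6512, 0.0874, 0.2102]
tool_rot: [0.172, 0.69, 0.17, -0.682]
contact_force: [-0.3, 0.3, -0.4]
gripper_width: 0.396
```

```bash
python3 m2.py; python3 m3.py s11.png; python3 - <<'E'
import cv2,numpy as np
a=cv2.imread('pics/s11.png')[215:355,190:310]; b=cv2.imread('pics/w6.png')
cv2.imwrite('pics/c11.png',np.hstack([cv2.resize(a,(343,400),interpolation=cv2.INTER_CUBIC),cv2.resize(b,(440,330))[:,:].copy() if 0 else cv2.resize(b,(450,400))]))
E
```

```text
hub 710 0.1041 [595.9 102.7] [26.2 26.5] 71.1
handle [0.6482 0.0853 0.1355] r 0.0551 ang -18.4
to [np.float64(0.6481596069335938), np.float64(0.08531632232666016), 0.075] shift [131.9   0.7   3. ] turn rad 0.0 jaw now -62.0 down [ 0.006  0.    -1.   ] F [ 0.4 -0.  -1.1] q6 1.1 w 0.406 t 20.32
tcp [0.6497 0.0874 0.207 ] r 0.0565 ang -17.1 F [ 0.4 -0.  -1.1] w 0.4060611264932344
pointer 15 [0.5481 0.2428 0.0765] z 0.0745 0.0788 y 0.229 0.254 px [287. 268.]
jar top z [0.1604 0.1626] [0.601 0.3   0.153]
```

View pics/c11.png

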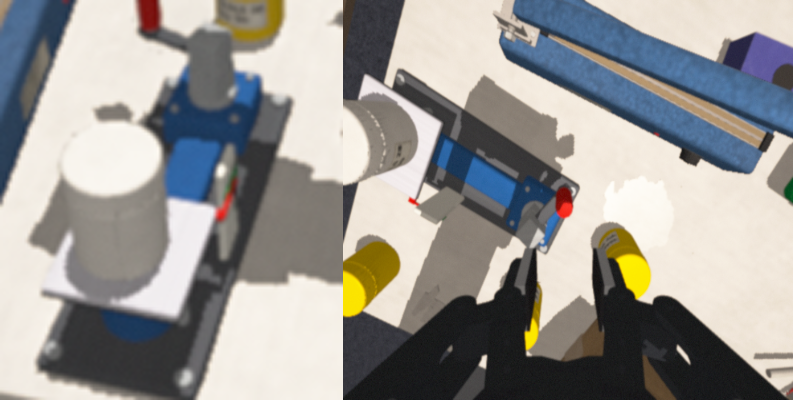

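The gripper is clear of everything. The crank is seated with its hub top at 0.104, and the pointer is at z≈0.0765 in the 0.072–0.082 band. The jar is upright, so I'm handing in.

```bash
python3 -c "
from h import *
print(manip.job_done())"
```

```text
the job is handed in; nothing more can be done
None
```

The job is done and handed in at about 20 s of the 72 s. I put the crank on the square shaft by its hub, then wound it clockwise by the red handle through about 767° (2.13 turns).

**Last checks, with the gripper open and clear of everything:**
- **Crank:** hub top at 0.104 m and handle top at 0.1355 m, against 0.105 and 0.137 expected when seated. The differences are within the 2 mm calibration.
- **Pointer:** at z ≈ 0.0765 m, inside the green band (0.072–0.082).
- **Jar:** upright on the platform, its top at about 0.1625 m against 0.163 expected.

**What went wrong or disagreed:**
- **First grasp missed:** the real fingertips are about 29 mm farther back than the reported TCP. The shut fingers pressed on the hub top (13 N) and tilted the crank about 14°. It fell back to where it had been, and I regrasped it lower.
- **Wrong row:** I started the winding with a mistaken 9 mm dip, which the next row undid. The crank stayed seated.
- **Hub position:** one close wrist measurement disagreed with the others by about 2.5 mm. I kept the earlier estimate, and the crank slid on without resistance.

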